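# Hold a lamp driver board ready above the test socket

### The job

Slide the tall driver board with the metal bar on its top edge straight up out of the slotted rack, lift it over the two parts trays without bumping them, and stop with it hanging upright over the black socket of the grey test fixture: lower edge about a centimetre above the slot, centred on it and in line with it, either way round, so that I can check the contacts before it is plugged in. Never let the board touch the fixture, leave the other boards, the lamp base and the bowl where they are, and finish still holding the board there, without lowering it in or letting go.

Things in the scene. Friction and masses are not known exactly. Their poses are not given: they have to be found in the camera images.
- board: The board to take, loose, 0.1 to 0.2 kg: green circuit board 120 mm long (its x), 3 thick (y), 90 high (z), upright in one of the rack's three slots. An aluminium bar, 100 x 10 x 16 mm, tops it (heights 90 to 106); grip it across the 10 mm. Parts 12 mm proud on its +y face, 33 to 57 mm high. It stands 46 mm above all else in the rack. Origin: middle of the lower edge, z up.
- board_edge (a point): Middle of the board's lower edge (the same point and axes as board).
- board_grip (a point): Centre of the aluminium bar on the board, 98 mm above the lower edge; the place to grip.
- rack: Grey plastic slotted rack, fixed, 150 (x) by 135 mm (y), left or right of the trays. Origin: centre of its underside. Boards stand on its 10 mm floor; end walls reach 70 mm. Slots run along x at y = -40, 0, 40 mm: vertical grooves 5 mm wide, open at the top, hold only the boards' ends. A lower edge over 70 mm above the table is clear of the rack.
- fixture: Grey test fixture, fixed, across the trays from the rack: flat box 200 (x) by 130 mm (y), 35 high, with a black straight socket on top, 152 mm long (along x), 30 wide, its top 57 mm above the table, with a slot 128 mm long and 8 wide. Origin: centre of its underside.
- socket_mouth (a point): Centre of the socket slot's mouth, on the top face of the socket, 57 mm above the table. x runs along the slot, z up.
- trays: Two white plastic parts trays, fixed, end to end along x, together 302 mm (x) by 120 mm (y), rims 90 mm high, filled with small lamp parts below the rims. Origin at the centre of the underside. They stand between rack and fixture.
- spare1: A lower green board without bar, 120 x 3 x 60 mm, in another slot of the rack; leave it. Origin: middle of its lower edge.
- spare2: The second lower board, same as spare1; leave it. Origin: middle of its lower edge.
- lampbase: Turned brass lamp base, loose on the table, 100 mm across, 60 mm high; leave it. Origin at the centre of its underside.
- bowl: Green plastic bowl, loose on the table, 96 mm across, 40 mm high; leave it. Origin at the centre of its underside.
Not all that is in view belongs to the job. What is shaped like the rack but blue is not meant. What is shaped like the fixture but purple is not meant.

How it is judged:
By the outcome, as a careful person would: the job done as asked, in the order asked, and still so for the second after the job is handed in, while the arm keeps its last pose, push and grip.
It also fails if it takes over 51 s, if anything falls off the work surface, if the arm or the gripper's body presses on something with over 40 N, if the wrist force passes 120 N, or if a joint passes its speed limit or range.

### The arm

A 6-joint arm with a two-finger parallel gripper is mounted at the origin on the work surface. World frame = base frame: x ahead of the robot, y to its left, z up, the work surface at z = 0. Lengths are in m, angles in rad, forces in N, time in s.
With the tool pointing down it reaches from about 0.3 to 0.775 m from the base axis. Payload 14.6 kg.
Tool frame: the origin (TCP) lies midway between the tips of the shut fingers; the grasp point (between the pads) lies 19 mm behind it (ctrl.pinch_z is the distance from the TCP to the grasp point, in m); z points along the fingers, y is the line along which they close (so a half turn about z gives the same grasp; the last joint's range is limited). The gripper opens to 94 mm and grips with 3 to 60 N. Pads are 16 mm wide; open, the fingers measure 119 mm over their backs; the gripper's body (75 mm by 177 mm) begins 78 mm behind the grasp point.
Start: joints at [1.23, 0.3, 1.521, -0, 1.321, -0.067], TCP at [0.149, 0.53, 0.205] pointing down, gripper open.
Joint ranges: [-3.03, 3.03], [-0.79, 2.21], [0.23, 2.52], [-1.04, 4.18], [0, 3.07], [-2.55, 2.55]. Speed limits (rad/s): [2.22, 2.22, 2.57, 3.14, 3.14, 3.14].

### API

Orientations are given as [roll, pitch, yaw] about the fixed x, y, z axes, in that order (R = Rz(yaw) Ry(pitch) Rx(roll)).
In Python, from station import ctrl gives the robot as it stands.
- The arm moves only by the tool jog_arm, never from a script. Its argument "motion" is a list of rows, each a list of 7 numbers: the shift along the tool's x, y, z in m, then the turn, a rotation vector about the tool's x, y, z in rad, then the opening, from -1 (shut) to 1 (fully open). In form: [[tx, ty, tz, rx, ry, rz, gripper], ...]. A call has 1 to 5 rows; each row shifts and turns the commanded pose from where the row before left it, along the tool's axes as they then stand; what a row does not reach is not made up. A row lasts 1/10 s, in which the tool goes at most 50 mm and 8.59 degrees, less where a joint would pass 70% of its speed; a pose out of reach is approached as far as the arm can. A call is refused whole if a number of a shift passes 0.05 or a number of a turn 0.15, either way. A call with a gripper value outside its range is refused whole. The fingers move at their own pace and stop on an object; "squeeze" is the grip in N (left out, the last holds). Time passes only in rows, so rows that do not move let the fingers close. It gives the time, the measured TCP pose, the force, the opening and the grip force at its end, in the units of the state.
- ctrl.get_obs(): the state, without advancing time (a new reading comes with each control period).
- ctrl.camera(name): name is "scene" or "top"; returns the picture (480x640x3 uint8, red, green, blue); there is no depth.
- ctrl.camera_model(name): a dict with "intrinsics" (3x3 intrinsics, pixels), "k1" (the pictures are not rectified: a ray, as slopes to the right and down, at radius r is drawn at 1 + k1 r^2 times it, then the intrinsics apply), "rvec" (rotation vector, rad) and "tvec" (3), from world to camera coordinates, as OpenCV has them. Camera axes: x right, y down, z forward; pixel columns grow to the right and rows downward; lengths in m; the calibration is good to about 2 mm. A picture is of the moment at which its call begins. camera_model takes no time and is no camera call.
- ctrl.hand_in(): hands the job in; it is judged then, once.
The state is a dict: "time_s": time; "qpos": joint angles; "joint_vel": joint speeds; "tau": joint torques, N m; "ee_pos": TCP position; "eef_rot": TCP orientation; "force": force on the tool from outside, world axes, zero at the start; "moment": the same for the moment, N m; "grip_width": finger opening in m; "grip_force": force on a finger pad.
Only numpy, scipy, OpenCV 4.12 (cv2) and the standard library are available. Lean on these libraries where they do the work, as an engineer would, in place of code of your own. Each camera call takes 0.05 s, during which the arm holds its last target. There are 200 camera calls.

## Working session

There is one attempt and no reset: what is moved stays moved. The work goes in short steps, Python scripts to look and compute and a tool call to move; the robot and the scene stay as the last step left them, time stands still between calls to the robot, and variables do not carry over. Pictures are saved under pics/ and viewed, at most 10 in all, crops included, and the job is handed in when it is done.

Besides the shell and the picture viewer there is one more tool, called as name([rows], argument=value, ...), one row to a line, values as JSON. jog_arm: Moves the arm, as the interface text tells. Its arguments: {"type":"object","properties":{"motion":{"type":"array"},"squeeze":{"type":"number"}},"required":["motion"]}

```bash
mkdir -p pics; python3 - <<'E'
from station import ctrl
import cv2
for n in ("scene","top"):
    cv2.imwrite(f"pics/{n}0.png",ctrl.camera(n)[:,:,::-1]); print(n,ctrl.camera_model(n))
o=ctrl.get_obs(); print(o, ctrl.pinch_z)
E
```

```text
scene {'intrinsics': array([[514.7332438 ,   0.        , 316.64378724],
       [  0.        , 514.7332438 , 238.90228923],
       [  0.        ,   0.        ,   1.        ]]), 'k1': 0.03896702652187251, 'rvec': array([ 2.04156098,  0.69987691, -0.37065027]), 'tvec': array([-0.49110093, -0.07405539,  1.69200793])}
top {'intrinsics': array([[501.4940473 ,   0.        , 322.6383    ],
       [  0.        , 501.4940473 , 233.66433271],
       [  0.        ,   0.        ,   1.        ]]), 'k1': 0.0045142037513874545, 'rvec': array([ 2.18254873, -2.13099932,  0.07063181]), 'tvec': array([0.09784447, 0.57640478, 1.13288887])}
{'time_s': 0.1, 'qpos': array([ 1.23043372e+00,  3.00404404e-01,  1.52150962e+00, -1.83308249e-05,
        1.32071888e+00, -6.66087623e-02]), 'joint_vel': array([ 0.00047044, -0.00010597, -0.00114244,  0.00064343,  0.00013387,
        0.00081895]), 'tau': array([-1.91431727e-04, -5.32642686e+01, -3.53281975e+01,  7.08428957e-02,
        2.35204987e-02, -1.04131368e-05]), 'ee_pos': array([0.14862373, 0.52929184, 0.20495315]), 'eef_rot': array([-3.14055354e+00, -5.15215610e-05,  2.86784332e+00]), 'force': array([0.14705354, 0.28162017, 0.32715057]), 'moment': array([ 0.01533233,  0.03738879, -0.0136579 ]), 'grip_force': 0.0, 'grip_width': 0.09385458046072814} 0.0188
```

View pics/scene0.png

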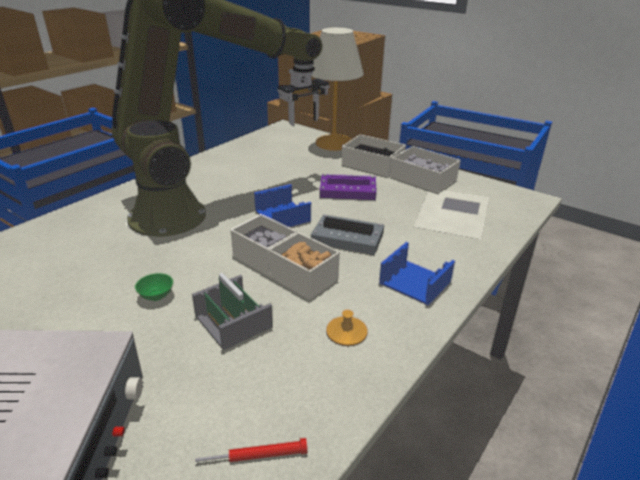

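View pics/top0.png

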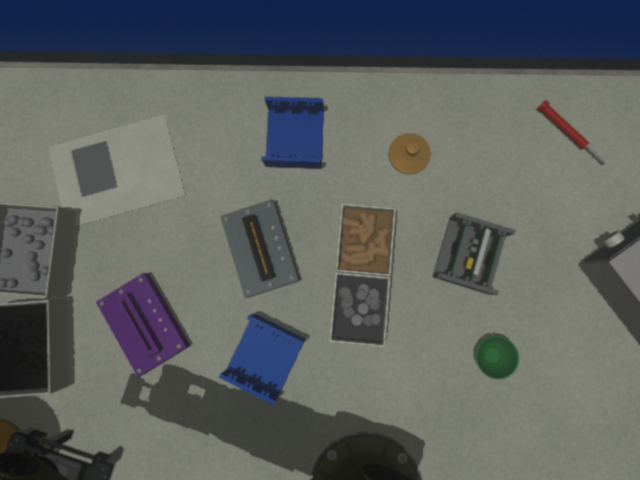

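The top view shows the grey rack at about (474,253) with the bar at about (481,255), the trays at about (363,275) and the grey fixture at about (260,248). The scene view agrees: rack (232,312), trays (285,255), fixture (348,233). Next I'll measure the bar and the socket.

```bash
cat > h.py <<'E'
import numpy as np, cv2
from station import ctrl
def px2w(n,p,z):
    m=ctrl.camera_model(n); R=cv2.Rodrigues(m["rvec"])[0]; C=-R.T@m["tvec"]
    u=cv2.undistortPoints(np.float64(p).reshape(-1,1,2),m["intrinsics"],np.array([m["k1"],0,0,0.]))[:,0]
    d=np.c_[u,np.ones(len(u))]@R
    return C+d*((z-C[2])/d[:,2])[:,None]
def w2px(n,P):
    m=ctrl.camera_model(n)
    return cv2.projectPoints(np.float64(P).reshape(-1,1,3),m["rvec"],m["tvec"],m["intrinsics"],np.array([m["k1"],0,0,0.]))[0][:,0]
def blob(mask,box):
    "largest component in box -> minAreaRect in full-image pixels"
    x0,y0,x1,y1=box; s=np.zeros(mask.shape,np.uint8); s[y0:y1,x0:x1]=mask[y0:y1,x0:x1]
    c=max(cv2.findContours(s,cv2.RETR_EXTERNAL,cv2.CHAIN_APPROX_NONE)[0],key=cv2.contourArea)
    return c, cv2.minAreaRect(c)
def rect_w(n,mask,box,z):
    c,_=blob(mask,box); w=px2w(n,c[:,0],z)
    (cx,cy),(a,b),_=r=cv2.minAreaRect(np.float32(w[:,:2]*1000))
    B=cv2.boxPoints(r); e=max((B[1]-B[0],B[2]-B[1]),key=np.linalg.norm)
    return np.round([cx,cy],1),np.round(sorted((a,b)),1),round(float(np.arctan(e[1]/e[0])),3),np.round(np.arctan2(e[1],e[0]),3)
E
python3 - <<'E'
from h import *
im=cv2.imread("pics/top0.png"); g=im.max(2).astype(int); hsv=cv2.cvtColor(im,cv2.COLOR_BGR2HSV)
print("bar",rect_w("top",((im.min(2)>125)&(hsv[:,:,1]<60)).astype(np.uint8),(465,225,493,288),.116))
for t in (40,50,60): print("socket",t,rect_w("top",(g<t).astype(np.uint8),(235,205,285,290),.057))
gr=((hsv[:,:,1]<60)).astype(np.uint8)
a=cv2.resize(im[195:305,205:325],None,fx=4,fy=4,interpolation=2); b=cv2.resize(im[205:300,425:525],None,fx=4,fy=4,interpolation=2)
out=np.zeros((440,880,3),np.uint8); out[:,:480]=a; out[:380,480:]=b
out=out[:, :]
cv2.imwrite("pics/crop1.png",cv2.resize(out,(800,400)))
E
```

```text
bar (array([ 535.2, -228.8]), array([ 7.4, 95.8]), -0.278, np.float32(-0.278))
socket 40 (array([475.3, 220.1]), array([0., 0.]), nan, np.float32(0.0))
socket 50 (array([537.8, 255.2]), array([ 31.3, 148.6]), 0.344, np.float32(0.344))
socket 60 (array([537.9, 255. ]), array([ 34.4, 151.4]), 0.346, np.float32(0.346))h.py:20: RuntimeWarning: invalid value encountered in scalar divide
  return np.round([cx,cy],1),np.round(sorted((a,b)),1),round(float(np.arctan(e[1]/e[0])),3),np.round(np.arctan2(e[1],e[0]),3)
```

View pics/crop1.png

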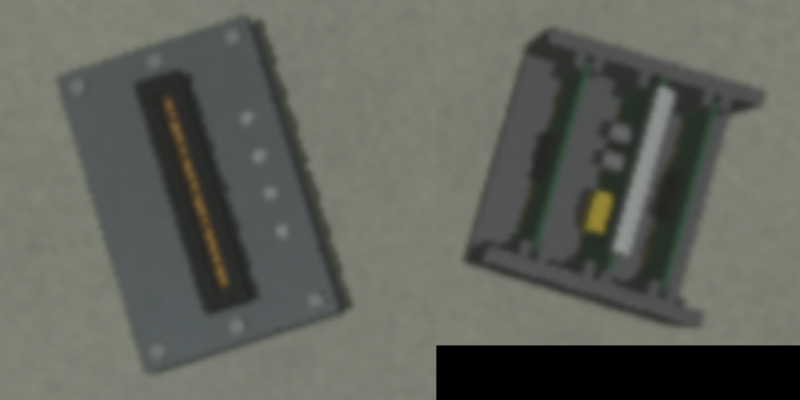

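The crops show the black socket with its gold slot, and the aluminium bar sitting in the middle slot. Measured sizes match the given ones (bar about 98x10 after the edge pixel, socket about 151x32). The bar centre is at (0.535,-0.229) with direction -0.278, so the present tool yaw of 2.868 already suits the grip. I'll move over now.

jog_arm([
  [-0.03,-0.0325,0,0,0,0,1],
  [-0.03,-0.0325,0,0,0,0,1],
  [-0.03,-0.0325,0,0,0,0,1],
  [-0.03,-0.0325,0,0,0,0,1],
  [-0.03,-0.0325,0,0,0,0,1],
])

```text
time_s: 0.6
ee_pos: [0.2495, 0.3308, 0.2052]
eef_rot: [-3.141, -0.0, 2.868]
force: [1.1, 0.8, 0.2]
grip_width: 0.0938
grip_force: 0.0
```

jog_arm([
  [-0.03,-0.0325,0,0,0,0,1],
  [-0.03,-0.0325,0,0,0,0,1],
  [-0.03,-0.0325,0,0,0,0,1],
  [-0.03,-0.0325,0,0,0,0,1],
  [-0.03,-0.0325,0,0,0,0,1],
])

```text
time_s: 1.1
ee_pos: [0.35, 0.1338, 0.2055]
eef_rot: [3.141, 0.0, 2.868]
force: [1.2, 0.9, -1.1]
grip_width: 0.0941
grip_force: 0.0
```

jog_arm([
  [-0.03,-0.0325,0,0,0,0,1],
  [-0.03,-0.0325,0,0,0,0,1],
  [-0.03,-0.0325,0,0,0,0,1],
  [-0.03,-0.0325,0,0,0,0,1],
  [-0.03,-0.0325,0,0,0,0,1],
])

```text
time_s: 1.6
ee_pos: [0.4505, -0.0634, 0.2053]
eef_rot: [3.142, -0.0, 2.867]
force: [0.6, 1.4, 0.0]
grip_width: 0.0941
grip_force: 0.0
```

jog_arm([
  [-0.03,-0.0325,0,0,0,0,1],
  [-0.03,-0.0325,0,0,0,0,1],
  [-0.03,-0.0325,0,0,0,0,1],
  [0,0,0,0,0,0,1],
  [0,0,0,0,0,0,1],
])

```text
time_s: 2.1
ee_pos: [0.5101, -0.1801, 0.2046]
eef_rot: [3.141, -0.002, 2.867]
force: [-0.5, -0.3, 0.2]
grip_width: 0.0943
grip_force: 0.0
```

```bash
cat >> h.py <<'E'
from scipy.spatial.transform import Rotation as Ro
def to(target,yaw):
    "remaining shift in tool axes (mm), and turn (mrad), for TCP target pointing down"
    o=ctrl.get_obs(); R=Ro.from_euler("xyz",o["eef_rot"]); T=Ro.from_euler("xyz",[np.pi,0,yaw])
    print("t",o["time_s"],"pos",o["ee_pos"].round(4),"rot",o["eef_rot"].round(4),"F",o["force"].round(2),"w",round(o["grip_width"],4),"gf",o["grip_force"])
    print("shift mm",(R.inv().apply(np.array(target)-o["ee_pos"])*1000).round(1),"turn mrad",((R.inv()*T).as_rotvec()*1000).round(1),"q",o["qpos"].round(2))
E
python3 -c "
from h import *
to([.5352,-.2288,.108-.0188],2.8636)"
```

```text
t 2.1 pos [ 0.5101 -0.1801  0.2046] rot [ 3.1413e+00 -1.6000e-03  2.8665e+00] F [-0.46 -0.3   0.2 ] w 0.0943 gf 0.0
shift mm [-37.5 -40.1 115.4] turn mrad [ 0.3 -1.6  2.9] q [-0.41  0.28  1.55  0.    1.32 -1.7 ]
```

jog_arm([
  [-0.018,-0.02,0,0,0,0,1],
  [-0.0195,-0.02,0,0,-0.0015,0.003,1],
  [0,0,0,0,0,0,1],
])

```text
time_s: 2.4
ee_pos: [0.5361, -0.2291, 0.2052]
eef_rot: [-3.141, 0.001, 2.864]
force: [-0.8, 0.9, -0.1]
grip_width: 0.094
grip_force: 0.0
```

```bash
python3 - <<'E'
from h import *
im=cv2.imread("pics/scene0.png"); S=5
def box(c,yaw,l,w,z):
    R=np.array([[np.cos(yaw),-np.sin(yaw)],[np.sin(yaw),np.cos(yaw)]])
    q=np.array([[-l,-w],[l,-w],[l,w],[-l,w]])/2@R.T+c
    return w2px("scene",np.c_[q,np.full(4,z)])
def crop(x0,y0,polys):
    c=cv2.resize(im[y0:y0+80,x0:x0+80],None,fx=S,fy=S,interpolation=2)
    for p in polys: cv2.polylines(c,[np.int32((p-[x0,y0]+.5)*S)],True,(0,0,255),1)
    return c
a=crop(195,265,[box([.5352,-.2288],-.278,.1,.01,.116)])
b=crop(308,195,[box([.538,.255],.345,.152,.03,.057),box([.538,.255],.345,.128,.008,.057)])
cv2.imwrite("pics/ov.png",np.hstack([a,b]))
to([.5352,-.2288,.108-.0188],2.8636)
E
```

```text
t 2.4 pos [ 0.5361 -0.2291  0.2052] rot [-3.1415e+00  1.4000e-03  2.8643e+00] F [-0.8   0.88 -0.09] w 0.094 gf 0.0
shift mm [1.10e+00 1.00e-01 1.16e+02] turn mrad [-0.1  1.4  0.7] q [-0.47  0.37  1.42  0.    1.34 -1.76]
```

View pics/ov.png

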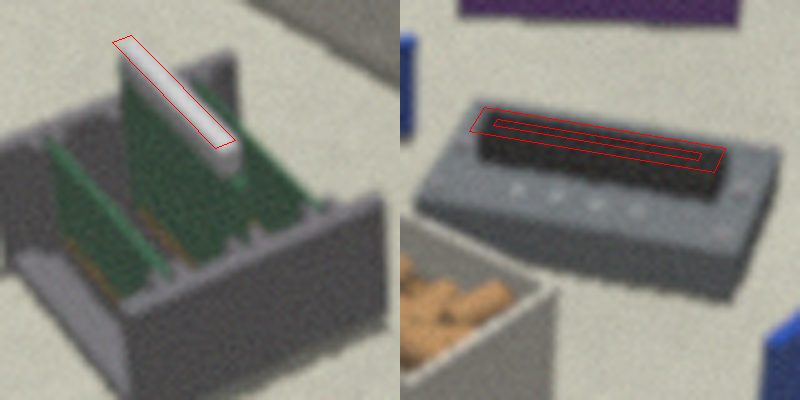

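In the scene view the overlays sit about 1 px up and to the left of both the bar and the socket. That is within the calibration error and the same for both, so the positions hold. Descending.

jog_arm([
  [0.001,0,0.03,0,0,0,1],
  [0,0,0.03,0,0.001,0,1],
  [0,0,0.03,0,0,0,0.5],
  [0,0,0.016,0,0,0,0.2],
  [0,0,0.01,0,0,0,-0.2],
], squeeze=20)

```text
time_s: 2.9
ee_pos: [0.5342, -0.2265, 0.0884]
eef_rot: [3.141, -0.001, 2.866]
force: [-0.1, -0.1, 0.9]
grip_width: 0.0734
grip_force: 0.0
```

```bash
python3 - <<'E'
from h import *
cv2.imwrite("pics/scene1.png",cv2.resize(ctrl.camera("scene")[225:365,150:310,::-1],None,fx=4,fy=4,interpolation=2))
to([.5352,-.2288,.108-.0188],2.8636)
E
```

```text
t 2.95 pos [ 0.534  -0.2266  0.0875] rot [ 3.1410e+00 -2.0000e-03  2.8659e+00] F [ 0.14  0.43 -1.16] w 0.0694 gf 0.0
shift mm [-1.8 -1.8 -1.7] turn mrad [ 0.6 -2.   2.3] q [-0.46  0.49  1.55  0.    1.11 -1.76]
```

View pics/scene1.png

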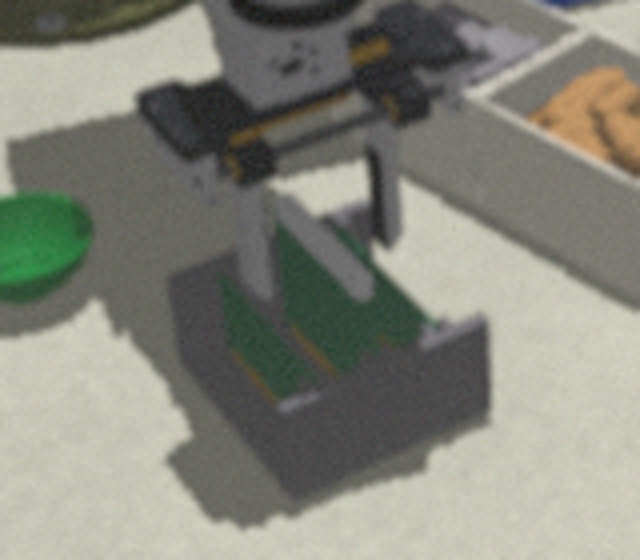

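The fingers straddle the bar at about (310,245) in the crop, and the tips clear the spare boards. Closing.

jog_arm([
  [-0.001,-0.0015,-0.001,0,0,0.002,-0.2],
  [0,0,0,0,0,0,-0.5],
  [0,0,0,0,0,0,-1],
  [0,0,0,0,0,0,-1],
  [0,0,0,0,0,0,-1],
], squeeze=25)

```text
time_s: 3.45
ee_pos: [0.5355, -0.2299, 0.0908]
eef_rot: [-3.141, 0.001, 2.863]
force: [-0.3, 1.1, -0.5]
grip_width: 0.029
grip_force: 0.0
```

jog_arm([
  [0,0,0,0,0,0,-1],
  [0,0,0,0,0,0,-1],
  [0,0,0,0,0,0,-1],
  [0,0,0,0,0,0,-1],
  [0,0,0,0,0,0,-1],
])

```text
time_s: 3.95
ee_pos: [0.5354, -0.2299, 0.0905]
eef_rot: [-3.142, 0.001, 2.863]
force: [-0.3, 0.9, 0.0]
grip_width: 0.0099
grip_force: 25.0
```

```bash
python3 -c "
from h import *
to([.5352,-.2288,.108-.0188],2.8636)"
```

```text
t 3.95 pos [ 0.5354 -0.2299  0.0905] rot [-3.1415e+00  6.0000e-04  2.8629e+00] F [-0.27  0.89  0.01] w 0.0099 gf 24.9998277425766
shift mm [0.5 1.  1.3] turn mrad [-0.   0.6 -0.7] q [-0.47  0.49  1.54  0.    1.11 -1.76]
```

The bar is gripped (9.9 mm opening, 25 N). Next is the straight lift.

jog_arm([
  [0,0,-0.01,0,0,0,-1],
  [0,0,-0.015,0,0,0,-1],
  [0,0,-0.015,0,0,0,-1],
  [0,0,-0.015,0,0,0,-1],
  [0,0,-0.015,0,0,0,-1],
], squeeze=30)

```text
time_s: 4.45
ee_pos: [0.5355, -0.2299, 0.1625]
eef_rot: [-3.141, 0.002, 2.863]
force: [-0.1, 0.2, -2.0]
grip_width: 0.0096
grip_force: 30.0
```

jog_arm([
  [0,0,-0.015,0,0,0,-1],
  [0,0,-0.02,0,0,0,-1],
  [0,0,-0.02,0,0,0,-1],
  [0,0,-0.015,0,0,0,-1],
  [0,0,-0.01,0,0,0,-1],
])

```text
time_s: 4.95
ee_pos: [0.5355, -0.2299, 0.2429]
eef_rot: [-3.141, 0.003, 2.863]
force: [-0.6, -1.0, -3.5]
grip_width: 0.0097
grip_force: 30.0
```

```bash
python3 - <<'E'
from h import *
cv2.imwrite("pics/scene2.png",cv2.resize(ctrl.camera("scene")[190:350,130:330,::-1],None,fx=4,fy=3.75,interpolation=2))
to([.538,.255,.24],.345+np.pi)
E
```

```text
t 5.0 pos [ 0.5358 -0.23    0.2439] rot [-3.1409  0.0042  2.8628] F [-0.52 -0.36 -0.21] w 0.0096 gf 29.999467134475708
shift mm [131.3 466.9   3. ] turn mrad [  -2.     3.8 -623.8] q [-0.47  0.35  1.37  0.    1.42 -1.76]
```

View pics/scene2.png

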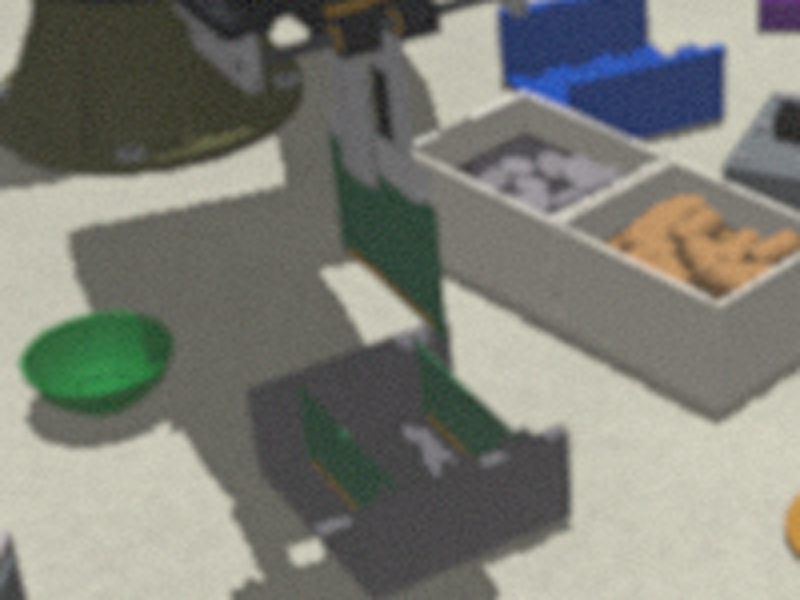

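The board is fully out at (390,245), upright, with both spares still in their slots. Carrying it across at a lower-edge height of about 0.16 m.

jog_arm([
  [0.0055,0.018,0,0,0,0,-1],
  [0.0085,0.03,0,0,0,0,-1],
  [0.0085,0.03,0,0,0,0,-1],
  [0.0085,0.03,0,0,0,0,-1],
  [0.0085,0.03,0,0,0,0,-1],
])

```text
time_s: 5.5
ee_pos: [0.5347, -0.0841, 0.2398]
eef_rot: [3.141, -0.001, 2.863]
force: [0.2, 0.5, -1.9]
grip_width: 0.0098
grip_force: 30.0
```

jog_arm([
  [0.0085,0.03,0,0,0,0,-1],
  [0.0085,0.03,0,0,0,0,-1],
  [0.0085,0.03,0,0,0,0,-1],
  [0.0085,0.03,0,0,0,0,-1],
  [0.0085,0.03,0,0,0,0,-1],
])

```text
time_s: 6.0
ee_pos: [0.5349, 0.0717, 0.2399]
eef_rot: [-3.141, -0.001, 2.863]
force: [0.8, -0.2, -1.2]
grip_width: 0.0099
grip_force: 30.0
```

jog_arm([
  [0.0085,0.03,0,0,0,0,-1],
  [0.0085,0.03,0,0,0,0,-1],
  [0.0085,0.03,0,0,0,0,-1],
  [0.0085,0.03,0,0,0,0,-1],
  [0.0055,0.02,0,0,0,0,-1],
])

```text
time_s: 6.5
ee_pos: [0.5351, 0.2176, 0.2397]
eef_rot: [-3.141, -0.001, 2.864]
force: [-0.9, -0.4, -1.0]
grip_width: 0.0095
grip_force: 30.0
```

jog_arm([
  [0,0,0,0,0,-0.1,-1],
  [0,0,0,0,0,-0.12,-1],
  [0,0,0,0,0,-0.12,-1],
  [0,0,0,0,0,-0.12,-1],
  [0,0,0,0,0,-0.1,-1],
])

```text
time_s: 7.0
ee_pos: [0.5354, 0.2157, 0.2397]
eef_rot: [-3.141, -0.001, -2.855]
force: [1.2, 0.2, -2.0]
grip_width: 0.0097
grip_force: 30.0
```

jog_arm([
  [0,0,0,0,0,-0.06,-1],
  [0,0,0,0,0,0,-1],
  [0,0,0,0,0,0,-1],
])

```text
time_s: 7.3
ee_pos: [0.5358, 0.2155, 0.24]
eef_rot: [-3.141, -0.0, -2.802]
force: [-0.1, -0.3, -1.7]
grip_width: 0.0097
grip_force: 30.0
```

```bash
python3 - <<'E'
from h import *
for n in ("scene","top"): cv2.imwrite(f"pics/{n}3.png",ctrl.camera(n)[:,:,::-1])
to([.538,.255,.1475],.345+np.pi)
a=cv2.resize(cv2.imread("pics/scene3.png")[130:270,280:420],(560,560)[:2],interpolation=2)
cv2.imwrite("pics/crop3.png",a)
E
```

```text
t 7.4 pos [0.536  0.2153 0.2402] rot [-3.1414 -0.     -2.8017] F [ 0.86  0.45 -0.88] w 0.0096 gf 29.99932497739792
shift mm [-15.1  36.8  92.7] turn mrad [-0.2 -0.  -5.1] q [ 0.32  0.34  1.39 -0.    1.41 -1.59]
```

View pics/crop3.png

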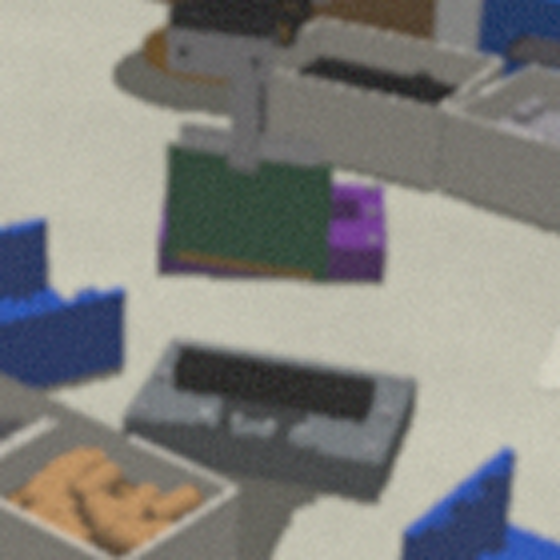

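The board hangs upright at about (248,210) in the crop, above and behind the socket at (275,382). The socket mask was about 4 mm wider than 30 mm, probably because of its visible side wall, so I'll check that and use the scene view and the gold slot as well.

```bash
python3 - <<'E'
from h import *
for n in("top","scene"):
    m=ctrl.camera_model(n);R=cv2.Rodrigues(m["rvec"])[0];print(n,"C",(-R.T@m["tvec"]).round(3))
im=cv2.imread("pics/top0.png"); hsv=cv2.cvtColor(im,cv2.COLOR_BGR2HSV)
g=((hsv[:,:,0]>8)&(hsv[:,:,0]<25)&(hsv[:,:,1]>110)).astype(np.uint8)
for z in(.057,.045,.037): print("gold z",z,rect_w("top",g,(238,205,285,290),z))
# subpixel socket edges: profile along fixture axes at z=.057
u=np.array([np.cos(.345),np.sin(.345)]); v=np.array([-u[1],u[0]]); c=np.array([.538,.255])
gray=im.max(2).astype(np.float32)
def prof(d,o,rng,offs):
    out=[]
    for s in rng:
        P=np.array([c+d*s+o*k for k in offs]); p=w2px("top",np.c_[P,np.full(len(P),.057)]).astype(np.float32)
        out.append(cv2.remap(gray,p[:,:1],p[:,1:],1).mean())
    return np.array(out)
r=np.arange(-.03,.0301,.002); p=prof(v,u,r,np.linspace(-.06,.06,25)); print("across",list(zip((r*1000).astype(int),p.astype(int))))
for sg in(-1,1):
    r=np.arange(.066,.09,.002); p=prof(u*sg,v,r,np.linspace(-.008,.008,9)); print("end",sg,list(zip((r*1000).astype(int),p.astype(int))))
E
```

```text
top C [0.462 0.074 1.186]
scene C [ 1.277 -0.872  0.848]
gold z 0.057 (array([536.6, 255.8]), array([  5.8, 121.2]), 0.336, np.float32(0.336))
gold z 0.045 (array([537.4, 257.7]), array([  5.9, 122.4]), 0.336, np.float32(0.336))
gold z 0.037 (array([538., 259.]), array([  5.9, 123.3]), 0.336, np.float32(0.336))
across [(np.int64(-30), np.int64(88)), (np.int64(-27), np.int64(88)), (np.int64(-25), np.int64(87)), (np.int64(-23), np.int64(87)), (np.int64(-21), np.int64(86)), (np.int64(-19), np.int64(82)), (np.int64(-17), np.int64(70)), (np.int64(-15), np.int64(55)), (np.int64(-13), np.int64(44)), (np.int64(-11), np.int64(40)), (np.int64(-9), np.int64(41)), (np.int64(-7), np.int64(43)), (np.int64(-5), np.int64(44)), (np.int64(-3), np.int64(51)), (np.int64(-1), np.int64(73)), (np.int64(0), np.int64(94)), (np.int64(2), np.int64(91)), (np.int64(4), np.int64(68)), (np.int64(6), np.int64(47)), (np.int64(8), np.int64(41)), (np.int64(10), np.int64(42)), (np.int64(12), np.int64(43)), (np.int64(14), np.int64(45)), (np.int64(16), np.int64(51)), (np.int64(18), np.int64(65)), (np.int64(20), np.int64(
[... 191 characters left out ...]
), (np.int64(68), np.int64(44)), (np.int64(70), np.int64(43)), (np.int64(72), np.int64(44)), (np.int64(74), np.int64(48)), (np.int64(76), np.int64(62)), (np.int64(78), np.int64(79)), (np.int64(80), np.int64(89)), (np.int64(82), np.int64(92)), (np.int64(84), np.int64(95)), (np.int64(86), np.int64(99)), (np.int64(88), np.int64(100))]
end 1 [(np.int64(66), np.int64(42)), (np.int64(68), np.int64(43)), (np.int64(70), np.int64(43)), (np.int64(72), np.int64(44)), (np.int64(74), np.int64(49)), (np.int64(76), np.int64(61)), (np.int64(78), np.int64(75)), (np.int64(80), np.int64(84)), (np.int64(82), np.int64(91)), (np.int64(84), np.int64(96)), (np.int64(86), np.int64(97)), (np.int64(88), np.int64(96))]
```

Corrected for the side walls, the slot centre is (0.5383,0.2575) with yaw 0.342. The gold contacts agree if they sit deep in the slot. Next I'll move above it while staying high, then lower in steps.

```bash
python3 -c "
from h import *
to([.5383,.257,.148],.342+np.pi)"
```

```text
t 7.4 pos [0.536  0.2153 0.2402] rot [-3.1414 -0.     -2.8017] F [ 0.86  0.45 -0.88] w 0.0096 gf 29.99932497739792
shift mm [-16.1  38.6  92.2] turn mrad [-0.2 -0.  -2.1] q [ 0.32  0.34  1.39 -0.    1.41 -1.59]
```

jog_arm([
  [-0.008,0.019,0,0,0,-0.002,-1],
  [-0.008,0.0195,0,0,0,0,-1],
  [0,0,0.02,0,0,0,-1],
  [0,0,0.02,0,0,0,-1],
  [0,0,0.02,0,0,0,-1],
])

```text
time_s: 7.9
ee_pos: [0.5383, 0.2569, 0.1795]
eef_rot: [-3.141, 0.0, -2.799]
force: [0.3, -0.3, -1.6]
grip_width: 0.0098
grip_force: 30.0
```

jog_arm([
  [0,0,0,0,0,0,-1],
  [0,0,0,0,0,0,-1],
  [0,0,0,0,0,0,-1],
])

```text
time_s: 8.2
ee_pos: [0.539, 0.2569, 0.1818]
eef_rot: [-3.141, 0.002, -2.799]
force: [0.2, 0.9, -1.0]
grip_width: 0.0099
grip_force: 30.0
```

```bash
python3 - <<'E'
from h import *
for n in ("scene","top"): cv2.imwrite(f"pics/{n}4.png",ctrl.camera(n)[:,:,::-1])
P=np.array([.5383,.257,.148]); to(P,.342+np.pi)
o=ctrl.get_obs(); e=o["ee_pos"]; y=o["eef_rot"][2]; d=np.array([np.cos(y),np.sin(y),0])
S=5; x0,y0=296,170; sc=cv2.imread("pics/scene4.png")
c=cv2.resize(sc[y0:y0+90,x0:x0+100],None,fx=S,fy=S,interpolation=2)
L=w2px("scene",[e+[0,0,-.0805]-d*.06,e+[0,0,-.0805]+d*.06,e+[0,0,.0095]+d*.06,e+[0,0,.0095]-d*.06])
cv2.polylines(c,[np.int32((L-[x0,y0]+.5)*S)],True,(0,0,255),1)
u=np.array([np.cos(.342),np.sin(.342),0]);v=np.array([-u[1],u[0],0]);m=np.array([.5383,.2575,.057])
Q=w2px("scene",[m+a*u*.076+b*v*.015 for a,b in((-1,-1),(1,-1),(1,1),(-1,1))])
cv2.polylines(c,[np.int32((Q-[x0,y0]+.5)*S)],True,(255,0,255),1)
t=cv2.imread("pics/top4.png")[200:300,220:310]; t=cv2.resize(t,(405,450),interpolation=2)
cv2.imwrite("pics/crop4.png",cv2.resize(np.hstack([c[:450],t])[:,:],(800,398)))
E
```

```text
t 8.3 pos [0.5389 0.2568 0.1815] rot [-3.1413e+00  2.1000e-03 -2.7986e+00] F [ 0.5  -0.38 -1.39] w 0.0095 gf 29.99938130378723
shift mm [ 0.6  0.3 33.5] turn mrad [-0.2  2.1  1. ] q [ 0.38  0.42  1.41 -0.    1.31 -1.53]
```

View pics/crop4.png

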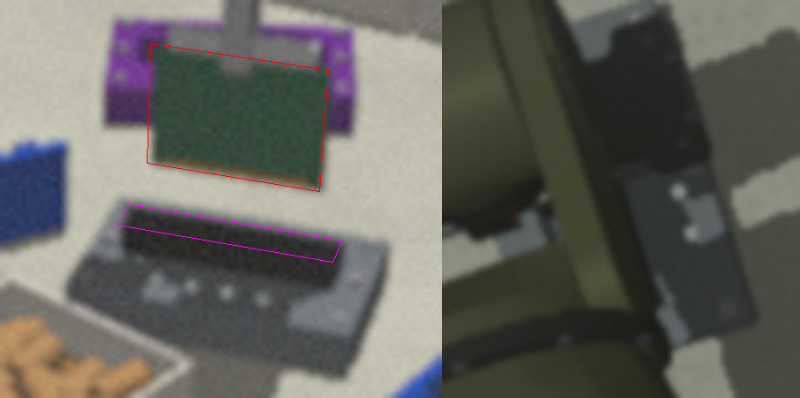

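In the scene view the predicted outlines of board and socket both match to within about 1 px. The arm blocks the top view. Lowering to the final height.

jog_arm([
  [0,0,0.01,0,0,0,-1],
  [0,0,0.01,0,0,0,-1],
  [0,0,0.007,0,0.002,0,-1],
  [0,0,0.005,0,0,0,-1],
  [0,0,0,0,0,0,-1],
])

```text
time_s: 8.8
ee_pos: [0.5382, 0.2566, 0.1474]
eef_rot: [-3.141, -0.003, -2.798]
force: [-0.1, -0.1, -1.6]
grip_width: 0.0098
grip_force: 30.0
```

jog_arm([
  [0,0,0,0,0,0,-1],
  [0,0,0,0,0,0,-1],
  [0,0,0,0,0,0,-1],
])

```text
time_s: 9.1
ee_pos: [0.5386, 0.2567, 0.1487]
eef_rot: [-3.141, -0.001, -2.798]
force: [0.3, 0.1, -1.8]
grip_width: 0.0097
grip_force: 30.0
```

```bash
python3 - <<'E'
from h import *
sc=np.mean([ctrl.camera("scene")[:,:,::-1].astype(np.float32) for _ in range(4)],0); np.save("sc5.npy",sc)
P=np.array([.5383,.257,.148]); to(P,.342+np.pi)
S=9; x0,y0=312,188; c=cv2.resize(sc[y0:y0+60,x0:x0+85].astype(np.uint8),None,fx=S,fy=S,interpolation=2)
o=ctrl.get_obs(); e=o["ee_pos"]; y=o["eef_rot"][2]; d=np.array([np.cos(y),np.sin(y),0])
L=w2px("scene",[e+[0,0,-.0805]-d*.06,e+[0,0,-.0805]+d*.06,e+[0,0,.0095]+d*.06,e+[0,0,.0095]-d*.06])
u=np.array([np.cos(.342),np.sin(.342),0]);v=np.array([-u[1],u[0],0]);m=np.array([.5383,.2575,.057])
Q=w2px("scene",[m+a*u*.076+b*v*.015 for a,b in((-1,-1),(1,-1),(1,1),(-1,1))])
for p,k in((L,(0,0,255)),(Q,(255,0,255))): cv2.polylines(c,[np.int32((p-[x0,y0]+.5)*S)],True,k,1)
cv2.imwrite("pics/crop5.png",c)
E
```

```text
t 9.3 pos [0.5385 0.2567 0.1485] rot [-3.1413e+00 -1.4000e-03 -2.7984e+00] F [-0.26 -0.19 -1.98] w 0.0095 gf 29.999394714832306
shift mm [0.1 0.3 0.5] turn mrad [-0.3 -1.4  1.2] q [ 0.38  0.45  1.45 -0.    1.24 -1.53]
```

View pics/crop5.png

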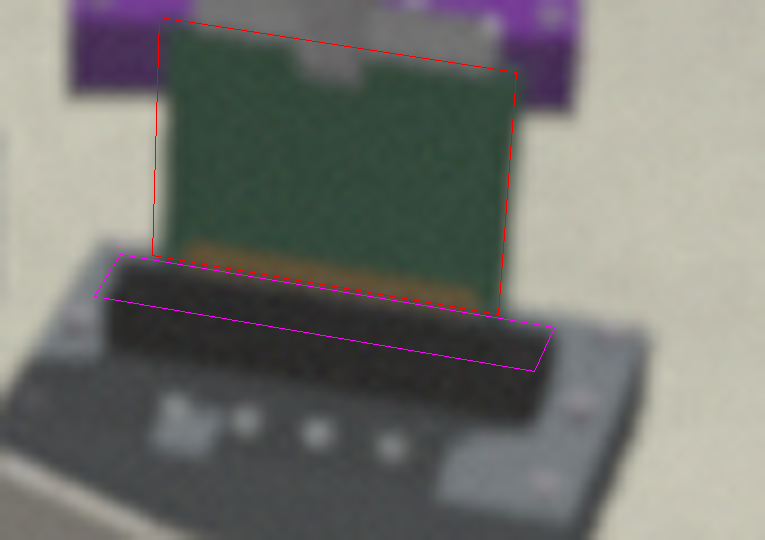

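The board hangs above the socket, in line with it, and the lengthwise offsets of the two outlines match. Across the slot the socket's back edge looks a few zoomed pixels lower than drawn, so I'll measure it by sub-pixel edges in both views.

```bash
python3 - <<'E'
from h import *
u=np.array([np.cos(.342),np.sin(.342),0]);v=np.array([-u[1],u[0],0]);m=np.array([.5383,.2575,0])
ims={"top":cv2.imread("pics/top0.png").astype(np.float32),"scene0":cv2.imread("pics/scene0.png").astype(np.float32),"scene5":np.load("sc5.npy")}
def edge(n,base,d,offs,lab,org=m,ch=None,half=.009):
    I=ims[n]; I=np.ascontiguousarray(I.max(2) if ch is None else I[:,:,ch]); r=np.arange(-half,half+1e-6,.0005); acc=0
    for o in offs:
        p=w2px(n.rstrip("05"),org+base+o+r[:,None]*d).astype(np.float32); acc=acc+cv2.remap(I,p[:,:1],p[:,1:],cv2.INTER_CUBIC)[:,0]
    g=np.gradient(cv2.GaussianBlur(acc/len(offs),(1,5),1.)[:,0] if 0 else acc/len(offs))
    i=np.argsort(-abs(g)); k=i[0]; w=abs(g)*(abs(r-r[k])<.003); print(n,lab,"off mm",round((r*w).sum()/w.sum()*1000,1),"grad",round(float(g[k]),1))
z=lambda h:np.array([0,0,h])
U=[u*s for s in np.linspace(-.055,.055,15)]
W=[u*s for s in np.linspace(-.09,.09,15)]; V=[v*s for s in np.linspace(-.05,.05,12)]
edge("top",z(.057)+v*.015,v,U,"socket back top +v")
edge("top",z(.035)-v*.015,v,U,"socket front bottom -v")
for h in(.035,):
    edge("top",z(h)+v*.065,v,W,"box +v"); edge("top",z(h)-v*.065,v,W,"box -v")
    edge("top",z(h)+u*.1,u,V,"box +u"); edge("top",z(h)-u*.1,u,V,"box -u")
    edge("scene0",z(h)+v*.065,v,W,"box +v"); edge("scene0",z(h)-v*.065,v,W,"box -v")
    edge("scene0",z(h)+u*.1,u,V,"box +u"); edge("scene0",z(h)-u*.1,u,V,"box -u")
edge("scene0",z(.057)+v*.015,v,U,"socket back top +v")
edge("scene0",z(.035)-v*.015,v,U,"socket front bottom -v")
edge("scene0",z(.057)-u*.076,u,[v*s for s in(-.015,-.01,-.005,0)],"socket -u"); edge("scene0",z(.057)+u*.076,u,[v*s for s in(-.012,-.005,0,.005,.012)],"socket +u")
e=np.array([.5385,.2567,.1480]); d=-u
H=[z(h) for h in np.linspace(-.055,-.01,12)]
edge("scene5",-u*.06,u,H,"board -u end",e); edge("scene5",u*.06,u,H,"board +u end",e)
edge("scene5",z(-.0805),z(1),[u*s for s in np.linspace(-.04,.04,15)],"board bottom (z)",e,2,.008)
edge("scene5",z(.0095),z(1),[u*s for s in(-.055,-.054,.054,.055)],"board top (z)",e,None,.006)
E
```

```text
top socket back top +v off mm 0.6 grad 4.7
top socket front bottom -v off mm -2.0 grad -4.6
top box +v off mm 1.1 grad 4.0
top box -v off mm -6.8 grad -5.9
top box +u off mm -0.4 grad 4.5
top box -u off mm -1.9 grad -5.5
scene0 box +v off mm -6.8 grad 2.8
scene0 box -v off mm -1.0 grad 1.9
scene0 box +u off mm 7.7 grad 7.1
scene0 box -u off mm 3.3 grad -4.3
scene0 socket back top +v off mm 3.5 grad 2.9
scene0 socket front bottom -v off mm -0.0 grad -2.9
scene0 socket -u off mm 3.0 grad -5.0
scene0 socket +u off mm 3.7 grad 4.6
scene5 board -u end off mm 3.4 grad -7.1
scene5 board +u end off mm 2.0 grad 8.5
scene5 board bottom (z) off mm 6.9 grad -3.2
scene5 board top (z) off mm -0.4 grad 3.2
```

The estimates put the slot within about 1 mm of the board's present line, which is inside the slot's slack of ±2.5 mm. The yaw is within 0.01 rad and the gap is about 10.7 mm. Handing in.

```bash
python3 -c "
from station import ctrl
print(ctrl.hand_in())"
```

```text
the job is handed in; nothing more can be done
None
```

The board is out of the rack and held upright over the grey fixture's socket, in line with the slot and about 1 mm off its centreline by my measurements, lower edge about 1 cm above the slot. I handed the job in like that after 9.3 s, with no sign of contact on the way; the result hasn't come back.

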